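# Pull the relay module off its rail and close the guard shutter

## Task

The relay module on the sloping panel of the control console has to come off for checking: swing its lower edge outward past the sprung catch, draw it out from under the fixed lip at its upper edge, and set it down gently, flat on its back and wholly on the log pad, then let go, without wrenching or dropping it. After that push the guard shutter along its guides over the empty bay, fully home, until the spring leaf clicks up behind it. Leave the tweezers, screwdriver, crucible and bottle where they are.

Things in the scene. Friction and masses are not known exactly. Their poses are not given: they have to be found in the camera images.
- rail: Rail on the console's sloping panel. Origin on the panel surface at the middle of the bay; the console faces sideways, to the robot's left: x up the slope (to the right), y along the rail, away from the robot, z straight out of the panel, leaning 35 deg from vertical toward the left. mm: floor the module sits on z=8; end clamps at y=+-23.5 to 29.5, up to z=14; shutter guides along y at x<-44 and x>46, up to z=32; panel y=-134 to 58, x=+-58.
- lip (a point): Lower edge of the fixed lip along the rail's upper side: rail x=36.5, z=14 mm is its free edge's underside; the lip is 60 mm long (y), 3.5 thick, and closed by a wall 9.5 mm behind the edge. The module's tongue reaches 8 mm under it, so a straight pull binds here (20 N or more, twisting the module in the grip).
- hood_edge (a point): Front lower edge of the hood over the panel (middle of the bay, 165 mm above the worktop). The hood is a level slab 16 mm thick from this edge rearward, as wide as the console. It leaves no room for a hand pointing straight down over the bay: come in along the rail's -z, tilted about 35 deg.
- module_mid (a point): Grey plastic relay module, 0.1 to 0.2 kg: 70 (x) x 36 (y) x 40 mm box with a nose 46 x 36 x 14 on top, 54 high. Point: its centre, 27 mm above its flat back; axes as rail while mounted. Grasp across y. Tongue at its upper end (+x): 9.5 long, 3.5 thick, flush with the back, 2.5 mm play under the lip. Ridge at its lower end, 3 mm proud, 4 mm above the back, held under the catch.
- module: The same module, origin at the centre of its back. Swinging its lower end outward about the tongue by 6 deg or more (10 is still free) snaps the ridge past the catch, taking about 8 N at the ridge (twice that if pulled at the middle). Then it comes off outward and 12 to 20 mm down the slope, which frees the tongue.
- catch (a joint): Sprung catch, a steel crossbar 28 long, 8 thick at rail x=-39, z=18 mm. 0 m at rest; grows as it is pushed down the slope (to 0.008); 6 N to start, 800 N/m. The ridge must push it back about 3 mm.
- log_pad: spiral log pad lying flat, 250 (x) x 180 (y) mm, its flat top 10 mm above the worktop (13 with the spiral), fixed; origin at the centre of its underside, z up. Its x points to the left; tweezers lie on its left (+x) end.
- shutter (a joint): Sliding aluminium guard shutter, plate 94 x 66 x 4 mm, its underside at rail z=24 mm. Value: travel toward the bay (rail +y), 0 m parked at the end nearest the robot, 0.095 fully shut over the bay, against a stop; friction about 3 N, 5 to 8 N while it presses the leaf down; it stays where left.
- shutter_fin (a point): Centre of the black push fin on the shutter: 30 (up the slope) x 8 (along y) x 26 mm (rail z=28 to 54 mm). Moves with the shutter; axes as rail. Push its near (-y) side toward +y, or take it across y and slide it.
- leaf (a joint): Hinged steel spring leaf under the shutter's path, on the robot's side of the bay: 0 rad standing up; grows as the shutter presses it down (about 0.17); springs back to 0 when the shutter is past, and locks it from behind.
- tweezers_mid (a point): bystander: steel tweezers, 13 x 122 x 9 mm, lying on the left (+x) end of the log pad along its y; point at the middle, half-way up
- screwdriver: bystander: screwdriver, 182 mm long, lying between the console and the log pad, 25 mm high; origin at the underside centre
- crucible: bystander: porcelain crucible 41 mm wide, 28 mm high; origin at the underside centre
- amber_bottle: bystander: small reagent bottle 45 mm wide, 80 mm high; origin at the underside centre
- console: grey control console that carries the rail, 192 wide, 121 deep, 181 mm high, fixed; origin on the worktop at the middle of its front edge below the bay; x to its rear (to the right), z up

How it is judged:
By the outcome, as a careful person would: the job done as asked, in the order asked, and still so for the second after the job is handed in, with the robot touching nothing.
It also fails if it takes over 56 s, if anything falls off the work surface, if the arm or the gripper's body presses on something with over 40 N, if the wrist force passes 120 N, or if a joint passes its speed limit or range.

## Robot

A 6-joint arm with a two-finger parallel gripper is mounted at the origin on a cart in front of the work surface, level with it; the furniture and walls round the work are solid. World frame = base frame: x ahead of the robot, y to its left, z up, the work surface at z = 0. Lengths are in m, angles in rad, forces in N, time in s.
With the tool pointing down it reaches from about 0.35 to 0.725 m from the base axis. Payload 4.3 kg.
Tool frame: the origin (TCP) lies midway between the tips of the shut fingers; the grasp point (between the pads) lies 19 mm behind it (robot.grip_point_offset is the distance from the TCP to the grasp point, in m); x points along the fingers, z is the direction in which the jaws open and shut, and the axes are right-handed (so a half turn about x gives the same grasp; the last joint's range is limited). The gripper opens to 85 mm and grips with 20 to 120 N. Pads are 22 mm wide; open, the fingers measure 114 mm over their backs; the gripper's body (76 mm by 85 mm) begins 54 mm behind the grasp point. The pads swing forward as they close: fully open they stand 13 mm farther back than shut.
Start: joints at [-1.306, 0.377, 0.081, 1.274, 0, 1.46], TCP at [0.211, -0.535, 0.231] pointing down, gripper open.
Joint ranges: [-2.72, 2.72], [-0.84, 1.66], [-1.02, 1.22], [-1.77, 2.12], [-1.37, 1.28], [-3.14, 3.14]. Speed limits (rad/s): [2.57, 2.57, 3.14, 3.14, 3.14, 3.14].

## Interface

Orientations are given as a rotation vector (axis times angle).
In Python, from workcell import state, capture, workorder, robot gives the robot as it stands. The module is installed in compiled form; this text tells all that it offers.
- The arm moves only by the tool drive_tool, never from a script. Its argument "steps" is a list of rows, each a list of 4 numbers: the shift along the tool's x, y, z as a fraction of full scale, then the turn about the tool's x as a fraction of full scale. In form: [[dx, dy, dz, roll], ...]. A call has exactly 8 rows; each row is the pose to reach, as a shift and turn from the pose commanded when the call began, along the tool's axes at that moment; what a row does not reach only later rows make up. Full scale, the value 1, is 0.2 m for a shift and 60 degrees for a turn. A row lasts 1/10 s, in which the tool goes at most 50 mm and 8.59 degrees, less where a joint would pass 70% of its speed; a pose out of reach is approached as far as the arm can. A call with a number of a shift or a turn outside -1 to 1 is refused whole. A call with a gripper value outside its range is refused whole. "grip" is the closure, from 0 (fully open) to 1 (shut), set as the call begins (left out, the last holds). The fingers move at their own pace and stop on an object; the grip force is fixed at half the most. Time passes only in rows, so rows that repeat a pose let the fingers close, or fill a call up. It gives the time, the measured TCP pose, the force and the opening at its end, in the units of the state.
- state(): the state, without advancing time (a new reading comes with each control period).
- capture(name): name is "scene" or "top" or "wrist"; returns a dict with "color" (420x560x3 uint8, blue, green, red), "z_map" (420x560 float32, m along the optical axis (not along the pixel's ray), 0 where there is no reading), "camera_matrix" (3x3 intrinsics, pixels), "k1" (the pictures are not rectified: a ray, as slopes to the right and down, at radius r is drawn at 1 + k1 r^2 times it, then the intrinsics apply), "world_from_camera" (4x4, takes a point from camera to world coordinates); the wrist camera has in their place "mount" (4x4, takes a point from camera to tool coordinates, whose origin is the TCP and whose axes are the tool frame's). Camera axes: x right, y down, z forward; pixel columns grow to the right and rows downward; lengths in m; the calibration is good to about 2 mm. A picture is of the moment at which its call begins: read the wrist's pose just before it.
- workorder.job_done(): hands the job in, once; it reports no verdict.
The state is a dict: "clock": time; "qpos": joint angles; "joint_vel": joint speeds; "effort": joint torques, N m; "tcp_pos": TCP position; "eef_rot": TCP orientation; "ft_force": force on the tool from outside, world axes, zero at the start; "moment": the same for the moment, N m; "opening": finger opening in m.
Only numpy, scipy, OpenCV 4.12 (cv2) and the standard library are available. Lean on these libraries where they do the work, as an engineer would, in place of code of your own. Each camera call takes 0.05 s, during which the arm holds its last target.

## Working session

There is one attempt and no reset: what is moved stays moved. The work goes in short steps, Python scripts to look and compute and a tool call to move; the robot and the scene stay as the last step left them, time stands still between calls to the robot, and variables do not carry over. Pictures are saved under pics/ and viewed, and the job is handed in when it is done.

Besides the shell and the picture viewer there is one more tool, called after "Request:" as name([rows], argument=value, ...), one row to a line, values as JSON. drive_tool: Moves the arm, as the interface text tells. Shift numbers are shares of 0.2 m and turn numbers shares of 60 degrees, none past 1 either way. Its arguments: {"type":"object","properties":{"steps":{"type":"array"},"grip":{"type":"number"}},"required":["steps"]}

```bash
mkdir -p pics; ls
python3 - <<'E'
from workcell import state,capture,workorder,robot
import cv2,numpy as np
print(state()); print([a for a in dir(robot) if a[0]!='_'])
for n in ("scene","top","wrist"):
    c=capture(n); cv2.imwrite(f"pics/{n}0.png",c["color"]); np.savez(f"{n}0.npz",**c)
    print(n,c["camera_matrix"],c["k1"],c.get("world_from_camera",c.get("mount")))
E
```

```text
pics
{'clock': 0.0, 'qpos': array([-1.30628102e+00,  3.78075668e-01,  7.96135502e-02,  1.27439191e+00,
        4.33379817e-05,  1.46050759e+00]), 'joint_vel': array([-9.28734923e-04, -5.23693849e-05, -4.72447605e-04,  8.98993584e-04,
        7.00535295e-04,  4.89733438e-04]), 'effort': array([-1.59415340e-03, -4.63599873e+01,  2.69878417e+01,  2.08766665e-02,
       -1.26287423e-04, -4.24022289e-06]), 'tcp_pos': array([ 0.21035306, -0.53443465,  0.2303489 ]), 'eef_rot': array([ 0.93016922,  1.36509295, -0.92790595]), 'ft_force': array([0.0279747 , 0.01961456, 0.12498425]), 'moment': array([ 0.0039808 ,  0.0275645 , -0.01722495]), 'opening': 0.08538767994705047}
['Unreachable', 'grip_point_offset']
scene [[517.5010954    0.         285.64520642]
 [  0.         517.5010954  210.47918148]
 [  0.           0.           1.        ]] -0.11459078929033387 [[-0.87409059 -0.30273062  0.37989447 -0.12399848]
 [-0.48565497  0.52812946 -0.69657629  1.18009311]
 [ 0.01024151 -0.79336842 -0.60865562  1.05166349]
 [ 0.          0.          0.          1.        ]]
top [[501.02518974   0.         274.31129204]
 [  0.         501.02518974 205.75674093]
 [  0.           0.           1.        ]] 0.05608902778812291 [[-0.00958333 -0.9966628   0.08106426  0.35049408]
 [-0.99964548  0.00753495 -0.02553692  0.10300236]
 [ 0.02484088 -0.08128025 -0.99638168  1.36546934]
 [ 0.          0.          0.          1.        ]]
wrist [[376.20887584   0.         279.64811348]
 [  0.         376.20887584 210.27354771]
 [  0.           0.           1.        ]] -0.05443143834856209 [[-1.87475786e-04 -2.67633898e-01  9.63520659e-01 -1.43308030e-01]
 [-2.83820453e-04 -9.63520623e-01 -2.67633944e-01  6.74483791e-02]
 [ 9.99999942e-01 -3.23641754e-04  1.04676812e-04  1.51133951e-04]
 [ 0.00000000e+00  0.00000000e+00  0.00000000e+00  1.00000000e+00]]
```

View pics/scene0.png

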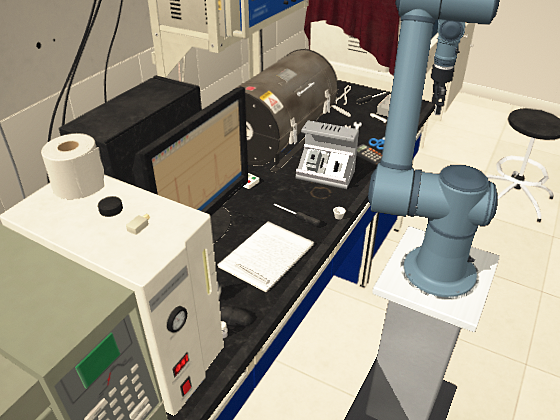

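View pics/top0.png

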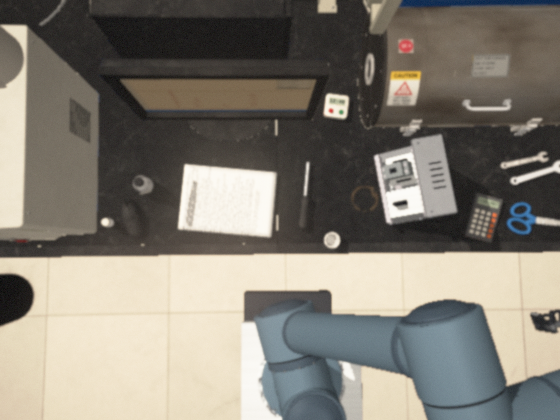

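View pics/wrist0.png

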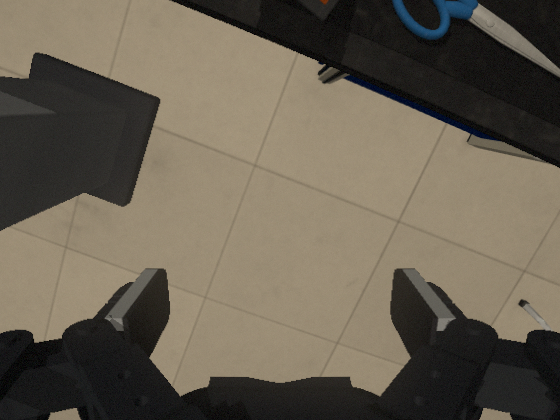

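```bash
cat > h.py <<'E'
import numpy as np,cv2
from scipy.spatial.transform import Rotation as R
def load(n): return dict(np.load(n+".npz"))
def pts(c,W=None):
    "world points for every pixel via z_map"
    K=c["camera_matrix"];k=float(c["k1"]);z=c["z_map"]
    v,u=np.mgrid[0:z.shape[0],0:z.shape[1]]
    p=np.stack([u,v],-1).reshape(-1,1,2).astype(float)
    q=cv2.undistortPoints(p,K,np.array([k,0,0,0,0.]),).reshape(z.shape+(2,))
    P=np.concatenate([q*z[...,None],z[...,None]],-1)
    W=c["world_from_camera"] if W is None else W
    return P@W[:3,:3].T+W[:3,3]
def ray(c,u,v,W=None):
    q=cv2.undistortPoints(np.array([[[u,v]]],float),c["camera_matrix"],np.array([float(c["k1"]),0,0,0,0.])).reshape(2)
    W=c["world_from_camera"] if W is None else W
    return W[:3,3],W[:3,:3]@np.array([q[0],q[1],1.])
def onz(c,u,v,z,W=None):
    o,d=ray(c,u,v,W);return o+d*(z-o[2])/d[2]
def proj(c,P,W=None):
    W=c["world_from_camera"] if W is None else W
    p=(np.asarray(P)-W[:3,3])@W[:3,:3]
    s=p[...,:2]/p[...,2:];r2=(s**2).sum(-1,keepdims=True);s=s*(1+float(c["k1"])*r2)
    K=c["camera_matrix"];return s*[K[0,0],K[1,1]]+[K[0,2],K[1,2]]
E
python3 - <<'E'
from h import *
print(R.from_rotvec([0.93016922,1.36509295,-0.92790595]).as_matrix().round(3))
for n,(x0,x1,y0,y1) in {"top0":(340,480,120,240),"scene0":(285,370,110,200)}.items():
    c=load(n);im=c["color"][y0:y1,x0:x1]
    cv2.imwrite(f"pics/{n}_crop.png",cv2.resize(im,None,fx=5.5,fy=5.0,interpolation=cv2.INTER_CUBIC) if n[0]=='t' else cv2.resize(im,None,fx=6.5,fy=6.5,interpolation=cv2.INTER_CUBIC))
E
```

```text
[[-0.     0.931  0.366]
 [ 0.002  0.366 -0.931]
 [-1.     0.    -0.002]]
```

View pics/top0_crop.png

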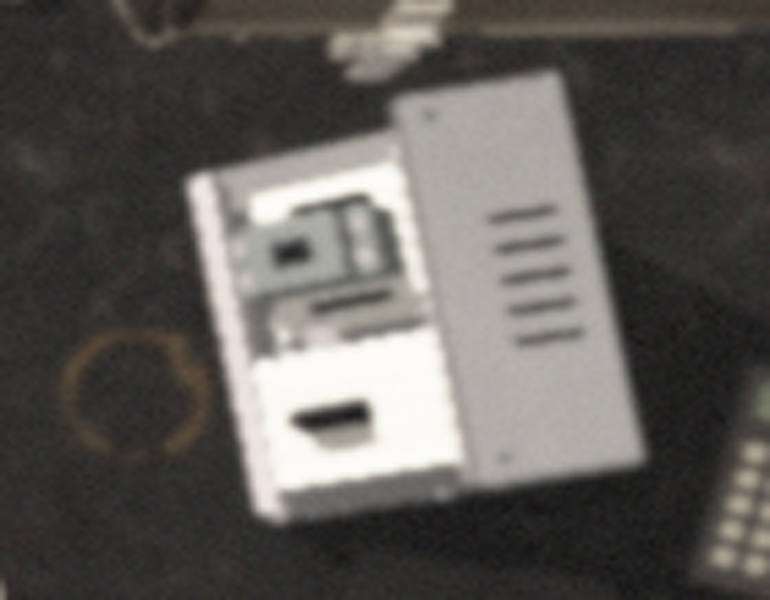

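View pics/scene0_crop.png

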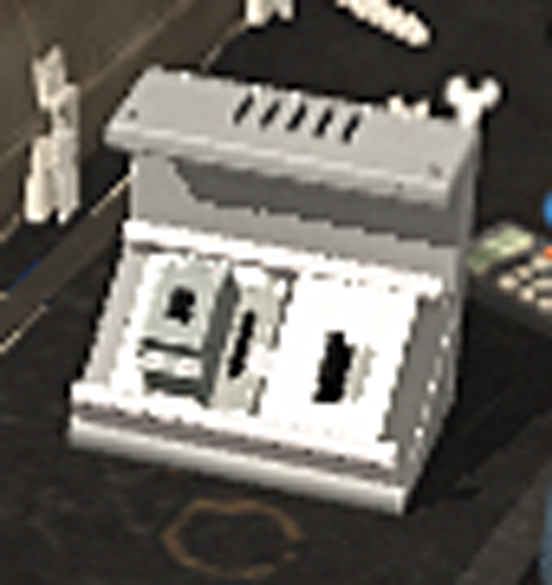

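Run:
```python
from h import *
c=load("top0")
f=lambda a:(340+a[0]/5.5,120+a[1]/5.0)
for a in [(395,97),(560,72),(645,462),(465,492)]:
    print("hood",f(a),onz(c,*f(a),0.181).round(4))
P=pts(c)
def plane(u0,u1,v0,v1,P):
    Q=P[v0:v1,u0:u1].reshape(-1,3);m=Q.mean(0);s,vv=np.linalg.svd(Q-m)[1:];return m.round(4),vv[2].round(3),(s/np.sqrt(len(Q))).round(4)
print(plane(425,450,150,210,P))
# shutter plate region crop (270..450,350..390)
print("plate",plane(389,400,205,215,P),plane(411,420,193,214,P))
hm=c["z_map"]; 
# height image
Z=P[...,2]; print(np.round(Z[130:235:4,370:460:4]*1000).astype(int))
```

```text
hood (411.8181818181818, 139.4) [ 0.6043 -0.2594  0.181 ]
hood (441.8181818181818, 134.4) [ 0.6159 -0.3317  0.181 ]
hood (457.27272727272725, 212.4) [ 0.4278 -0.3617  0.181 ]
hood (424.54545454545456, 218.4) [ 0.4141 -0.2838  0.181 ]
(array([ 0.508 , -0.3187,  0.1754]), array([-0.015, -0.917,  0.398]), array([0.0731, 0.0399, 0.0157]))
plate (array([ 0.4448, -0.2452,  0.056 ]), array([ 0.255, -0.645, -0.721]), array([0.0088, 0.0076, 0.0039])) (array([ 0.4575, -0.2871,  0.1008]), array([-0.032, -0.956,  0.292]), array([0.1375, 0.0154, 0.0063]))
[[   0    1   -2   -1    1   -2    5   -4  138  158  160  163   -1   -1
    -3   -7    4    3   -3   -4   -3    0   -3]
 [  -1    1    0   -5   -3   -4   -1   -2    1  125  133    1 1365   -2
    -2    0 1365   -4    0   -3   -4   -1   -1]
 [   2    0    2    5   -7   -3    5   -3   -4   -3   -3    2   -2  180
   185  179  183  181    4   -4    2   -2   -2]
 [  -6    4   -2   -1    4    1   -2   -2    4   -2  170  179  181  183
   179  181  184  178  183   -5   -2   -3   -1]
 [  -4   -2    3    3   -1    6   -2    3   -4    1   71  176  180  182
[... 1989 characters left out ...]
2   40   46   51   61   66   67   47   61   60   67
   178  183  179  179  177    4    2    3    4]
 [  -2    0    1   -1   48   37   23   31   36   41   48   60   57   49
    -2    0    3   -2    2    1   -2    1    5]
 [  -5   -4    0    0    3   21   28   21    2    3    0   -1   -1    1
     3    2    0   -1    0   -4    1    2    1]
 [   1   -6    2    1    2   -1    2   -1    4    1   -1    0    0    0
     7    3    0    2    0    2    0   -1    2]
 [  -4    0   -2   -4    5    2    7    2   -2   -2    0    2   -2   -3
    -1   -3    5    0   -3   -5    4    0   -3]
 [  -1   -1   -1   -1    0    6   -2    1   -4    0    0    2   -1    1
     3   -1   -1    0    2   -2   -3   -3   -1]]
```

Request:
drive_tool([
  [-0.1,0.12,-0.06,-0.13],
  [-0.2,0.27,-0.12,-0.27],
  [-0.3,0.42,-0.2,-0.41],
  [-0.4,0.57,-0.27,-0.55],
  [-0.4,0.72,-0.34,-0.69],
  [-0.4,0.86,-0.41,-0.83],
  [-0.4,1,-0.475,-0.95],
  [-0.4,1,-0.475,-1],
])

```text
clock: 0.95
tcp_pos: [0.3638, -0.3707, 0.3113]
eef_rot: [0.112, 1.567, -0.11]
ft_force: [-0.6, -0.5, -0.7]
opening: 0.0855
```

Request:
drive_tool([
  [0,0.12,0.1,-0.1],
  [0,0.26,0.22,-0.2],
  [0,0.4,0.35,-0.28],
  [0,0.55,0.48,-0.28],
  [0.05,0.66,0.6,-0.28],
  [0.05,0.7,0.63,-0.28],
  [0.05,0.7,0.63,-0.28],
  [0.05,0.7,0.63,-0.28],
])

```text
clock: 1.75
tcp_pos: [0.5066, -0.2542, 0.3014]
eef_rot: [-0.113, 1.569, 0.113]
ft_force: [-0.5, 0.3, -0.5]
opening: 0.0856
```

Run:
```python
from h import *
from workcell import state,capture
s=state();c=capture("wrist")
T=np.eye(4);T[:3,:3]=R.from_rotvec(s["eef_rot"]).as_matrix();T[:3,3]=s["tcp_pos"]
c["world_from_camera"]=T@c["mount"];np.savez("w1.npz",**c);cv2.imwrite("pics/w1.png",c["color"])
print(s["tcp_pos"],T[:3,:3].round(3),s["qpos"])
```

```text
[ 0.50658213 -0.25417324  0.30140188] [[-0.001 -0.144  0.99 ]
 [-0.     0.99   0.144]
 [-1.    -0.    -0.001]] [-5.76534741e-01  3.56562154e-01  2.30521525e-01  1.44507189e+00
 -7.68312968e-04  8.50200434e-01]
```

View pics/w1.png

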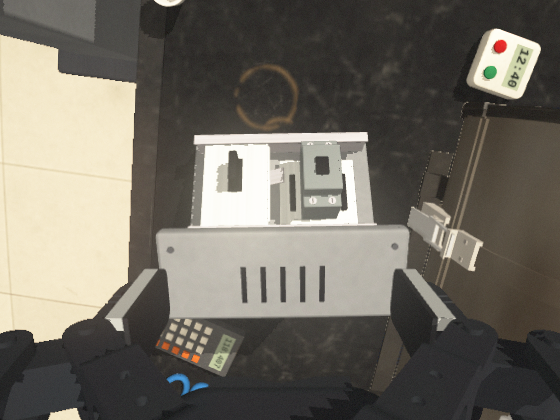

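Run:
```python
from h import *
c=load("w1");P=pts(c)
im=c["color"][120:330,140:420];cv2.imwrite("pics/w1c.png",cv2.resize(im,None,fx=2.8,fy=2.8,interpolation=cv2.INTER_CUBIC))
Z=P[...,2]
hood=((Z>.17)&(Z<.192)).astype(np.uint8);n,l,st,ce=cv2.connectedComponentsWithStats(hood)
i=1+np.argmax(st[1:,4]);print(st[i])
m=(l==i)
# front edge: topmost hood pixel per column
E=[]
for u in range(175,400,5):
    v=np.where(m[:,u])[0].min();E.append(onz(c,u,v-.5,.181))
E=np.array(E);p=np.polyfit(E[:,0],E[:,1],1);print("edge y=",p,np.degrees(np.arctan(p[0])),(E[:,1]-np.polyval(p,E[:,0])).std())
for u in (158,160,405,408): print(u,np.where(m[:,u])[0][:1])
for v in (250,280):
    us=np.where(m[v])[0];print(v,us.min(),us.max(),onz(c,us.min()-.5,v,.181),onz(c,us.max()+.5,v,.181))
Q=P[m];print("hoodz",np.median(Q[:,2]))
print(np.round(Z[130:236:4,190:376:6]*1000).astype(int))
```

```text
[  155   225   254    94 21243]
edge y= [ 0.1640746  -0.35574418] 9.317761165294748 0.0002520650654350649
158 [232]
160 [230]
405 [227]
408 [231]
250 157 407 [ 0.41953061 -0.30412212  0.181     ] [ 0.60705771 -0.27696054  0.181     ]
280 168 391 [ 0.42930228 -0.32777795  0.181     ] [ 0.60060872 -0.30294435  0.181     ]
hoodz 0.18167614753020522
[[  1   2   0   2   1   1  -1   1  -1   0   1   2   2   1   1   0   1   1
    0   1   0   0   1   0   2  -1   1   1  -2   0   0]
 [  1   0  -1   0   0   0  44  43  44  43  43  42  43  43  43  45  44  46
   44  45  45  44  45  44  46  46  46  45  45  45   0]
 [  2  47  47 445  47  47  47  48  47  49  48  49  48  48  48  48  48  49
   49  48  48  47  47  48  48  48  48  47  49  49   1]
 [  1  49  49  51  50  50  49  51  49  51  49  50  47  50  51  48  50  50
   50  69  69  70  69  70  69  39  38  38  39  39   1]
 [  0  -1  36  48  48  48  48  49  49  49  48  49  49  49  33  33  34  33
   33  87  87  88  88  90  88  32  31  30  31  18   0]
 [  2  19  30  50  51  50  50  50  51  50  52  52  51  50  28  27  26  26
   27  90  90  90  91  90  91 445
[... 2031 characters left out ...]
   71  90  90  91  91  90  91  71  72  72  64  65  64]
 [  2  65  93  94  94  95  94  93  95  94  95  93  94  94  66  74 445  74
   73  82  80  81  81  80  79  75  73  74  67  67  68]
 [  0  67  96  95  95  96  95  96  96  95  96  94  95  94  68  75  76  87
   86  85  87  87  85  87  86  85  88  76  69  70  69]
 [102 101 102 102 102 103 103 101 102 101 103 102 102 104 103 102 104 104
  103 169 171 169 171 172 170 170 172 172 173 172 173]
 [176 174 176 176 176 176 176 177 176 176 177 177 178 178 177 176 178 178
  177 445 180 177 179 178 179 179 179 179 179 179 178]
 [180 180 180 181 180 181 182 181 181 180 182 181 181 181 181 181 181 182
  181 182 182 182 182 180 180 181 180 181 182 181 183]]
```

View pics/w1c.png

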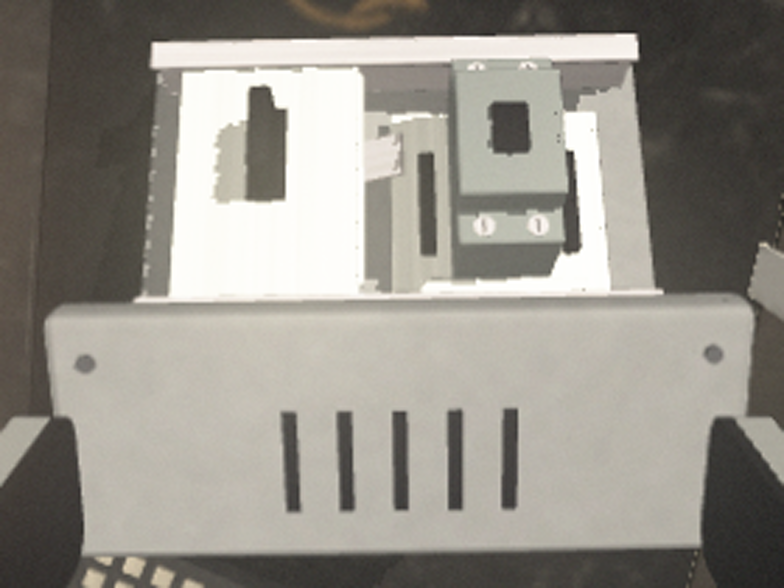

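```bash
cat >> h.py <<'E'
psi=np.radians(9.32);t=np.radians(35)
RY=np.array([np.cos(psi),np.sin(psi),0]);HR=np.array([np.sin(psi),-np.cos(psi),0]);UP=np.array([0,0,1.])
RX=np.cos(t)*HR+np.sin(t)*UP;RZ=np.cos(t)*UP-np.sin(t)*HR
A=np.stack([RX,RY,RZ])
E
python3 - <<'E'
from h import *
c=load("w1");P=pts(c);Q=P@A.T
def rep(n,u0,u1,v0,v1):
    q=Q[v0:v1,u0:u1].reshape(-1,3);q=q[np.abs(q[:,2]-np.median(q[:,2]))<.006]
    p=P[v0:v1,u0:u1].reshape(-1,3);
    a,b=np.linalg.lstsq(np.c_[q[:,:2],np.ones(len(q))],q[:,2],rcond=None)[0][:2]
    print(n,"z",np.median(q[:,2]).round(4),"slopes x,y",a.round(3),b.round(3),len(q))
rep("plate",245,266,150,222);rep("nose",305,340,150,185);rep("rail floor?",345,355,165,215)
zn=np.median(Q[150:185,305:340,2])
G=Q
sel=lambda z,tol:(np.abs(Q[...,2]-z)<tol)
# z rel to panel: print x,y extents
zp=np.median(Q[150:222,245:266,2])-.028
print("panel z",zp,"nose-..",zn-zp)
M=sel(zp+.062,.0035);M[:130]=0;M[236:]=0;M[:,:290]=0;M[:,360:]=0
x=Q[M]; print("nose x",np.percentile(x[:,0],[0.5,2,50,98,99.5]),"y",np.percentile(x[:,1],[.5,2,50,98,99.5]))
M=sel(zp+.048,.002);M[:130]=0;M[236:]=0;M[:,:290]=0;M[:,360:]=0
x=Q[M];x=x[:];print("shoulder x",np.percentile(x[:,0],[0.5,2,50,98,99.5]),"y",np.percentile(x[:,1],[.5,2,50,98,99.5]))
M=sel(zp+.028,.002);M[:130]=0;M[236:]=0;M[:,:190]=0;M[:,285:]=0
x=Q[M];print("plate x",np.percentile(x[:,0],[0.5,2,50,98,99.5]),"y",np.percentile(x[:,1],[.5,2,50,98,99.5]))
M=sel(zp+.052,.004);M[:130]=0;M[236:]=0;M[:,:190]=0;M[:,285:]=0
x=Q[M];print("fin x",np.percentile(x[:,0],[0.5,2,50,98,99.5]),"y",np.percentile(x[:,1],[.5,2,50,98,99.5]))
# hood edge in horizontal coordinates
print("hood edge hr", HR@np.array([.5,.1640746*.5-.35574,0]), "ends ry", RY@np.array([.4195,-.3041,0]),RY@np.array([.60706,-.27696,0]))
E
```

```text
plate z -0.1355 slopes x,y 0.001 0.004 1500
nose z -0.1014 slopes x,y -0.004 -0.003 1220
rail floor? z -0.1555 slopes x,y 0.002 -0.252 458
panel z -0.16352840256464232 nose-.. 0.06216164159551618
nose x [0.29656672 0.29750839 0.32128535 0.34168962 0.34205086] y [0.47955976 0.47997384 0.49706865 0.51460593 0.51514431]
shoulder x [0.28436535 0.28470619 0.34569434 0.3537372  0.3542373 ] y [0.47944197 0.47959608 0.49640807 0.51439594 0.5150223 ]
plate x [0.27472133 0.27607898 0.32448622 0.36246232 0.36362381] y [0.38004278 0.38102054 0.41645009 0.4475694  0.4606705 ]
fin x [0.29713215 0.29760681 0.31275336 0.32603298 0.32636059] y [0.40898186 0.40921243 0.41331372 0.41688385 0.41695556]
hood edge hr 0.3510637624039207 ends ry 0.36471380901061395 0.5541931521337221
```

Request:
drive_tool([
  [0.1,0.03,0.04,0],
  [0.25,0.07,0.09,-0.01],
  [0.4,0.11,0.14,-0.017],
  [0.6,0.156,0.19,-0.017],
  [0.75,0.156,0.19,-0.017],
  [0.82,0.156,0.19,-0.017],
  [0.86,0.156,0.19,-0.017],
  [0.86,0.156,0.19,-0.017],
])

```text
clock: 2.6
tcp_pos: [0.5392, -0.218, 0.1288]
eef_rot: [-0.126, 1.568, 0.127]
ft_force: [-0.3, -0.2, 1.4]
opening: 0.0853
```

```bash
cat > look.py <<'E'
import sys
from h import *
from workcell import state,capture
def look(n):
    s=state();c=capture("wrist")
    T=np.eye(4);T[:3,:3]=R.from_rotvec(s["eef_rot"]).as_matrix();T[:3,3]=s["tcp_pos"]
    c["world_from_camera"]=T@c["mount"];np.savez(n+".npz",**c);cv2.imwrite(f"pics/{n}.png",c["color"])
    p=s["tcp_pos"];O=np.array([.3193,.4973,-.1635])
    print("rail-rel: hor %.4f y %.4f h %.4f"%(HR@p-.3554,RY@p-.4973,p[2]),"toolz ang",np.degrees(np.arctan2(T[1,2],T[0,2])).round(2),"x",T[:3,0].round(3),"F",s["ft_force"].round(2),"M",s["moment"].round(3),"op",s["opening"])
    return s,c
if __name__=="__main__": look(sys.argv[1])
E
python3 look.py w2
```

```text
rail-rel: hor -0.0529 y -0.0005 h 0.1288 toolz ang 9.2 x [-0.001  0.    -1.   ] F [-0.26 -0.15  1.37] M [ 0.028  0.016 -0.004] op 0.08528041716119958
```

View pics/w2.png

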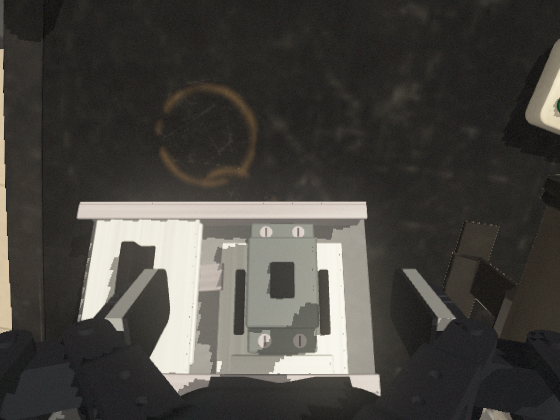

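Request:
drive_tool([
  [0.08,0,0,0],
  [0.16,0,0,0],
  [0.24,0,0,0],
  [0.3,0,0,0],
  [0.35,0,0,0],
  [0.375,0,0,0],
  [0.375,0,0,0],
  [0.375,0,0,0],
])

```text
clock: 3.45
tcp_pos: [0.5407, -0.2176, 0.0548]
eef_rot: [-0.128, 1.566, 0.127]
ft_force: [-0.2, 0.5, 0.1]
opening: 0.0851
```

Request:
drive_tool([
  [0,0,0,0],
  [0,0,0,0],
  [0,0,0,0],
  [0,0,0,0],
  [0,0,0,0],
  [0,0,0,0],
  [0,0,0,0],
  [0,0,0,0],
], grip=0.5)

```text
clock: 4.25
tcp_pos: [0.5403, -0.2174, 0.0543]
eef_rot: [-0.127, 1.567, 0.127]
ft_force: [0.0, -0.6, -0.1]
opening: 0.0431
```

```bash
python3 look.py w3
```

```text
rail-rel: hor -0.0534 y 0.0007 h 0.0543 toolz ang 9.3 x [-0. -0. -1.] F [ 0.05 -0.61 -0.07] M [ 0.002 -0.024 -0.015] op 0.04312531457568982
```

View pics/w3.png

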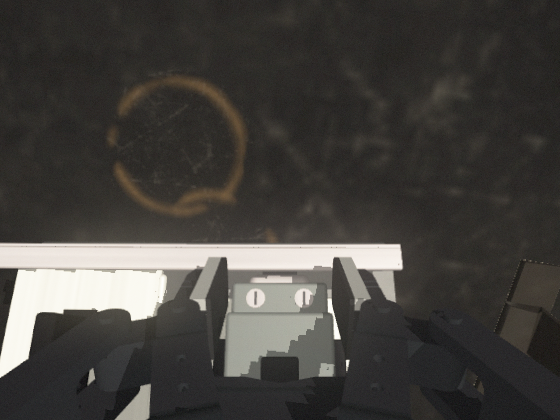

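Request:
drive_tool([
  [0,0,0,0],
  [0,0,0,0],
  [0,0,0,0],
  [0,0,0,0],
  [0,0,0,0],
  [0,0,0,0],
  [0,0,0,0],
  [0,0,0,0],
], grip=0.61)

```text
clock: 5.1
tcp_pos: [0.5404, -0.2174, 0.0545]
eef_rot: [-0.128, 1.567, 0.127]
ft_force: [-1.4, 0.9, 3.7]
opening: 0.0354
```

```bash
python3 look.py w4
```

```text
rail-rel: hor -0.0534 y 0.0007 h 0.0545 toolz ang 9.3 x [ 0. -0. -1.] F [-1.43  0.87  3.73] M [0.141 0.291 0.009] op 0.03535789631098764
```

Request:
drive_tool([
  [-0.01,0,0,0],
  [-0.02,0,0,0],
  [-0.03,0,0,0],
  [-0.04,0,0,0],
  [-0.04,0,0,0],
  [-0.04,0,0,0],
  [-0.04,0,0,0],
  [-0.04,0,0,0],
])

```text
clock: 5.95
tcp_pos: [0.5395, -0.2174, 0.0601]
eef_rot: [-0.126, 1.569, 0.128]
ft_force: [3.2, -4.6, -12.7]
opening: 0.0354
```

```bash
python3 look.py w5
```

```text
rail-rel: hor -0.0535 y -0.0001 h 0.0601 toolz ang 9.26 x [-0.002  0.001 -1.   ] F [  3.2   -4.57 -12.72] M [-0.246 -0.487  0.042] op 0.03541069087470433
```

View pics/w5.png

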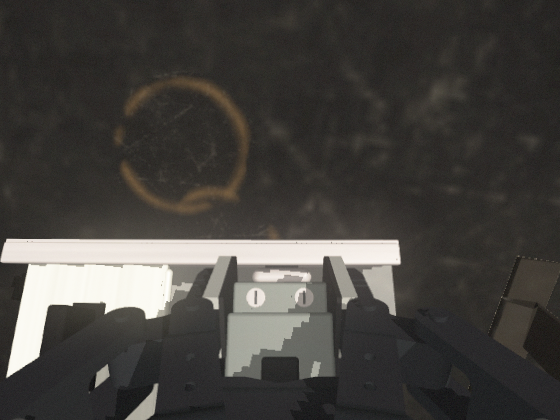

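Request:
drive_tool([
  [-0.005,0,0,0],
  [-0.01,0,0,0],
  [-0.015,0,0,0],
  [-0.02,0,0,0],
  [-0.02,0,0,0],
  [-0.02,0,0,0],
  [-0.02,0,0,0],
  [-0.02,0,0,0],
])

```text
clock: 6.8
tcp_pos: [0.5394, -0.2174, 0.0646]
eef_rot: [-0.126, 1.569, 0.128]
ft_force: [2.4, -5.0, -14.0]
opening: 0.0348
```

```bash
python3 look.py w6
python3 - <<'E'
from h import *
for n in ("w4","w5","w6"):
    c=load(n);P=pts(c);Q=P@A.T-[.3193,.4973,-.1635]
    q=Q[316:350,235:325].reshape(-1,3);q=q[(abs(q[:,2]-np.median(q[:,2]))<.008)]
    a=np.polyfit(q[:,0],q[:,2],1);r=q[:,2]-np.polyval(a,q[:,0]);q=q[abs(r)<.002];a=np.polyfit(q[:,0],q[:,2],1)
    print(n,"nose slope deg",np.degrees(np.arctan(a[0])).round(2),"z at x=-10",np.polyval(a,-.010).round(4),q[:,0].min(),q[:,0].max())
E
```

```text
rail-rel: hor -0.0535 y -0.0002 h 0.0646 toolz ang 9.26 x [-0.002  0.001 -1.   ] F [  2.4   -4.99 -14.  ] M [-0.065 -0.257  0.082] op 0.034843270855251525
w4 nose slope deg -0.2 z at x=-10 0.062 -0.022225621599926193 -0.011681032975018213
w5 nose slope deg -1.93 z at x=-10 0.0661 -0.019064261092870627 -0.008490096728633656
w6 nose slope deg -5.16 z at x=-10 0.069 -0.01656593880454038 -0.005900942119875963
```

View pics/w6.png

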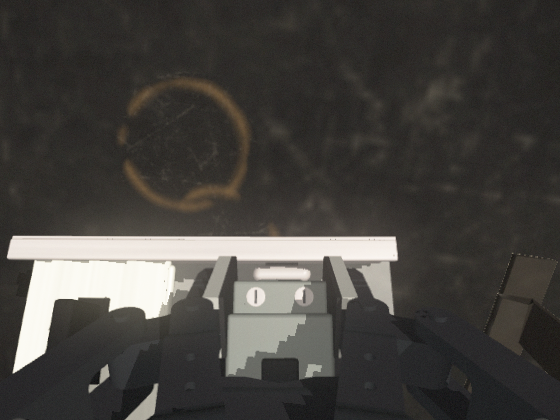

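Request:
drive_tool([
  [-0.005,0,0,0],
  [-0.01,0,0,0],
  [-0.015,0,0,0],
  [-0.02,0,0,0],
  [-0.02,0,0,0],
  [-0.02,0,0,0],
  [-0.02,0,0,0],
  [-0.02,0,0,0],
])

```text
clock: 7.65
tcp_pos: [0.5397, -0.2176, 0.07]
eef_rot: [-0.127, 1.568, 0.127]
ft_force: [-0.1, -5.8, -11.2]
opening: 0.0349
```

```bash
cat > slope.py <<'E'
import sys
from look import *
n=sys.argv[1];s,c=look(n)
P=pts(c);Q=P@A.T-[.3193,.4973,-.1635]
q=Q[316:350,235:325].reshape(-1,3);q=q[(abs(q[:,2]-np.median(q[:,2]))<.008)]
a=np.polyfit(q[:,0],q[:,2],1);r=q[:,2]-np.polyval(a,q[:,0]);q=q[abs(r)<.002];a=np.polyfit(q[:,0],q[:,2],1)
print("nose slope deg",np.degrees(np.arctan(a[0])).round(2),"z at x=-10",np.polyval(a,-.010).round(4),q[:,0].min(),q[:,0].max())
E
python3 slope.py w7
```

```text
rail-rel: hor -0.0533 y -0.0000 h 0.0700 toolz ang 9.27 x [-0.001 -0.    -1.   ] F [ -0.13  -5.84 -11.2 ] M [-0.234 -0.063 -0.032] op 0.03485819292985862
nose slope deg -8.42 z at x=-10 0.0727 -0.013411468797658532 -0.002687357743599905
```

View pics/w7.png

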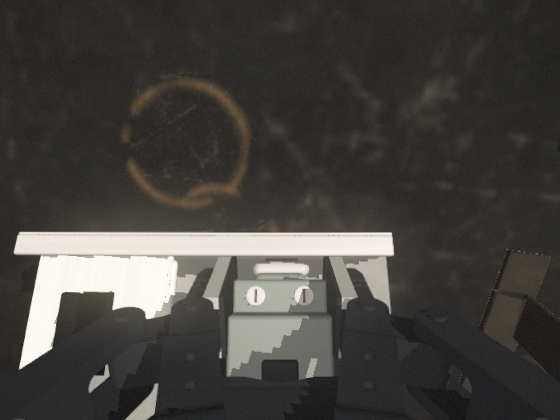

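Request:
drive_tool([
  [0.005,0.012,0,0],
  [0.01,0.024,0,0],
  [0.015,0.036,0,0],
  [0.02,0.048,0,0],
  [0.025,0.06,0,0],
  [0.03,0.07,0,0],
  [0.035,0.08,0,0],
  [0.035,0.08,0,0],
])

```text
clock: 8.5
tcp_pos: [0.538, -0.2008, 0.0641]
eef_rot: [-0.128, 1.566, 0.128]
ft_force: [0.1, 0.0, -2.7]
opening: 0.0351
```

```bash
python3 slope.py w8
```

```text
rail-rel: hor -0.0701 y 0.0010 h 0.0641 toolz ang 9.34 x [ 0.001  0.001 -1.   ] F [ 0.06  0.   -2.72] M [ 0.102 -0.043  0.018] op 0.03509349305261903
nose slope deg -8.53 z at x=-10 0.075 -0.030494803051707986 -0.019792894118850324
```

View pics/w8.png

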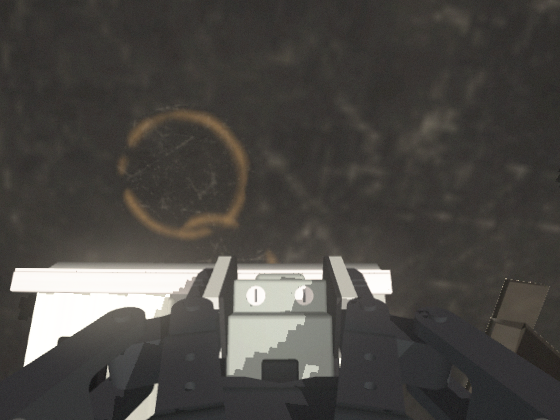

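Request:
drive_tool([
  [0,-0.012,0,0],
  [0,-0.024,0,0],
  [0,-0.036,0,0],
  [-0.004,-0.044,0,0],
  [-0.009,-0.052,0,0],
  [-0.014,-0.06,0,0],
  [-0.018,-0.067,0,0],
  [-0.018,-0.067,0,0],
])

```text
clock: 9.35
tcp_pos: [0.54, -0.2152, 0.0672]
eef_rot: [-0.128, 1.567, 0.127]
ft_force: [-0.2, 0.7, -0.4]
opening: 0.0352
```

```bash
python3 slope.py w9
```

```text
rail-rel: hor -0.0556 y 0.0008 h 0.0672 toolz ang 9.29 x [ 0.    -0.001 -1.   ] F [-0.18  0.7  -0.44] M [ 0.207  0.096 -0.018] op 0.03515237937713412
nose slope deg -8.18 z at x=-10 0.0713 -0.016905251293267698 -0.006201597132831027
```

Request:
drive_tool([
  [-0.01,0,0,0],
  [-0.02,0,0,0],
  [-0.03,0,0,0],
  [-0.04,-0.002,0,0],
  [-0.05,-0.003,0,0],
  [-0.05,-0.003,0,0],
  [-0.05,-0.003,0,0],
  [-0.05,-0.003,0,0],
])

```text
clock: 10.2
tcp_pos: [0.5397, -0.2165, 0.0757]
eef_rot: [-0.128, 1.568, 0.126]
ft_force: [3.0, -5.8, -11.1]
opening: 0.0348
```

```bash
python3 slope.py w10
```

```text
rail-rel: hor -0.0544 y 0.0002 h 0.0757 toolz ang 9.25 x [-0.001 -0.001 -1.   ] F [  3.02  -5.79 -11.12] M [-0.236 -0.365  0.115] op 0.03478836509858485
nose slope deg -11.29 z at x=-10 0.0775 -0.011101521477175913 -0.0002819726098025055
```

View pics/w10.png

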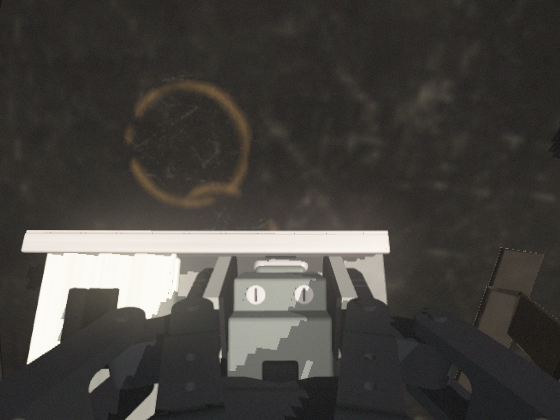

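Request:
drive_tool([
  [-0.01,-0.002,0,0],
  [-0.02,-0.004,0,0],
  [-0.03,-0.005,0,0],
  [-0.04,-0.007,0,0],
  [-0.05,-0.009,0,0],
  [-0.05,-0.009,0,0],
  [-0.05,-0.009,0,0],
  [-0.05,-0.009,0,0],
])

```text
clock: 11.05
tcp_pos: [0.5399, -0.2187, 0.0858]
eef_rot: [-0.128, 1.569, 0.125]
ft_force: [1.7, -6.6, -10.1]
opening: 0.0349
```

```bash
python3 slope.py w11
```

```text
rail-rel: hor -0.0522 y 0.0001 h 0.0858 toolz ang 9.23 x [-0.001 -0.002 -1.   ] F [  1.7   -6.57 -10.08] M [-0.477 -0.255  0.065] op 0.034874546670204724
nose slope deg -15.71 z at x=-10 0.0852 -0.0036257496711915027 0.007338275961993768
```

Run:
```python
from h import *
for n in ("w4","w7","w10","w11"):
    c=load(n);P=pts(c);Q=P@A.T-[.3193,.4973,-.1635]
    print(n)
    for v in range(280,382,6):
        q=Q[v,238:322]; q=q[(c["z_map"][v,238:322]>0)]
        print(v,(np.median(q,0)*1000).round(1),end=' ')
    print()
from workcell import capture
s=capture("scene");np.savez("s2.npz",**s)
im=s["color"][110:205,285:375];cv2.imwrite("pics/s2.png",cv2.resize(im,None,fx=6.2,fy=6.2,interpolation=cv2.INTER_CUBIC))
```

```text
w4
280 [-40.5   0.3  21.3] 286 [-34.1   0.3  47.9] 292 [-31.8   0.3  48.1] 298 [-29.5   0.3  48.3] 304 [-27.4   0.3  48.2] 310 [-25.2   0.3  48. ] 316 [-22.1   0.3  62. ] 322 [-20.2   0.3  62. ] 328 [-18.3   0.3  61.9] 334 [-16.4   0.3  61.9] 340 [-14.5   0.3  62. ] 346 [-12.7   0.3  62. ] 352 [-10.8   0.3  62. ] 358 [-9.   0.3 62.4] 364 [-7.2  0.3 63.2] 370 [-5.4  0.3 62.6] 376 [-3.6  0.5 62.7] 
w7
280 [-27.4  -0.4  60.7] 286 [-25.1  -0.4  61. ] 292 [-22.8  -0.4  60.9] 298 [-20.6  -0.2  60.8] 304 [-18.5  -0.4  60.2] 310 [-16.3  -0.2  59.6] 316 [-13.3  -0.3  72.8] 322 [-11.4  -0.3  73. ] 328 [-9.4 -0.3 72.7] 334 [-7.5 -0.2 72.5] 340 [-5.6 -0.5 72.1] 346 [-3.7 -0.3 71.8] 352 [-1.8 -0.3 71.4] 358 [ 0.1 -0.2 71.3] 364 [ 1.9 -0.2 72.4] 370 [ 3.8 -0.3 71.3] 376 [ 5.7 -0.3 71. ] 
w10
280 [-24.8  -0.1  66.8] 286 [-22.6  -0.1  66.8] 292 [-20.4  -0.3  66.4] 298 [-18.3  -0.1  65.7] 304 [-16.1  -0.1  65.1] 310 [-14.   -0.1  64.9] 316 [-11.1  -0.1  76.3] 322 [-9.  -0.1 77.5] 328 [-7.1 -0.1 77.2] 334 [-5.1 -0.3 76.4] 340 [-3.2 -0.1 76.2] 346 [-1.3 -0.1 75.8] 352 [ 0.6 -0.3 75.2] 358 [ 2.6 -0.1 74.9] 364 [ 4.5 -0.1 75. ] 370 [ 6.4 -0.1 74.4] 376 [ 8.3 -0.1 74.2] 
w11
280 [-17.1  -0.6  74.6] 286 [-15.   -0.3  73.9] 292 [-12.8  -0.3  73.2] 298 [-10.7  -0.3  72.2] 304 [-8.6 -0.3 71.2] 310 [-6.2 -0.3 73.6] 316 [-3.7 -0.1 79.8] 322 [-1.5 -0.3 83.2] 328 [ 0.4 -0.4 82.6] 334 [ 2.4 -0.3 81.9] 340 [ 4.3 -0.3 81.1] 346 [ 6.3 -0.3 80.4] 352 [ 8.3 -0.3 79.6] 358 [10.3 -0.1 78.8] 364 [12.2 -0.3 78.7] 370 [14.2 -0.3 78.1] 376 [16.1 -0.3 77.4]
```

View pics/s2.png

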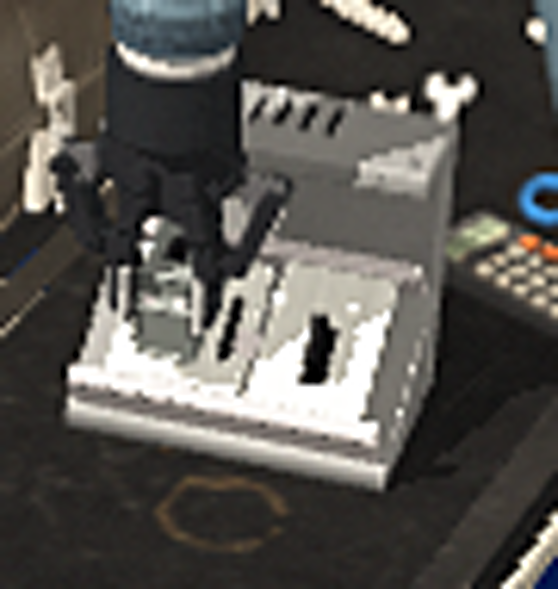

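```bash
cp pics/w11.png pics/w11v.png
```

```text
(no output)
```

View pics/w11v.png

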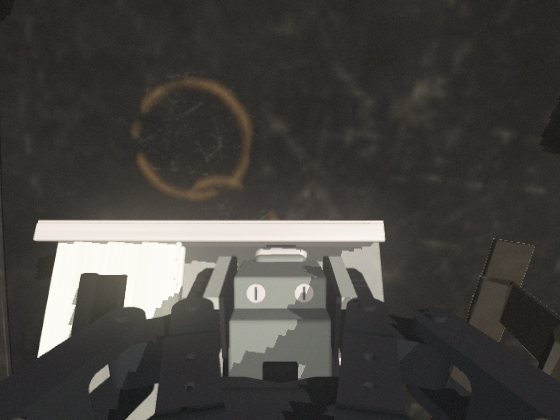

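Request:
drive_tool([
  [0.002,0.01,0,0],
  [0.003,0.015,0,0],
  [-0.01,0.012,0,0],
  [-0.022,0.008,0,0],
  [-0.034,0.003,0,0],
  [-0.046,-0.001,0,0],
  [-0.055,-0.005,0,0],
  [-0.055,-0.005,0,0],
])

```text
clock: 11.95
tcp_pos: [0.5396, -0.2202, 0.0965]
eef_rot: [-0.128, 1.57, 0.124]
ft_force: [1.8, -7.4, -13.3]
opening: 0.0347
```

```bash
python3 slope.py w12;python3 - <<'E'
from h import *
c=load("w12");P=pts(c);Q=P@A.T-[.3193,.4973,-.1635]
for v in range(250,382,6):
        q=Q[v,238:322]; q=q[(c["z_map"][v,238:322]>0)]
        print(v,(np.median(q,0)*1000).round(1),end=' ')
E
```

```text
rail-rel: hor -0.0507 y -0.0005 h 0.0965 toolz ang 9.19 x [-0.003 -0.003 -1.   ] F [  1.8   -7.44 -13.26] M [-0.84  -0.188 -0.009] op 0.03465423950220454
nose slope deg -19.01 z at x=-10 0.0941 0.003587742103254077 0.014712513738706579
250 [-28.   -0.9  54.3] 256 [-23.5  -0.6  61.8] 262 [-19.4  -0.6  69.1] 268 [-15.6  -0.8  75.6] 274 [-12.2  -0.6  81.5] 280 [-9.8 -0.8 82.7] 286 [-7.7 -0.8 81.8] 292 [-5.6 -0.8 80.8] 298 [-3.5 -0.8 79.6] 304 [-1.4 -0.8 78. ] 310 [ 1.1 -0.8 81.1] 316 [ 3.5 -0.8 85.4] 322 [ 5.7 -0.8 88.8] 328 [ 7.7 -0.8 88.9] 334 [ 9.7 -0.8 87.8] 340 [11.7 -0.8 86.6] 346 [13.7 -0.8 85.6] 352 [15.7 -0.8 84.4] 358 [17.7 -0.8 83. ] 364 [19.7 -0.8 82.8] 370 [21.8 -0.8 81.4] 376 [23.9 -0.8 80.4]
```

View pics/w12.png

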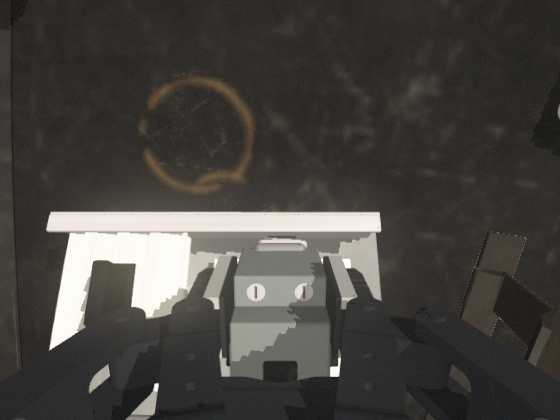

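Request:
drive_tool([
  [0.01,0.01,0,0],
  [0.012,0.025,0,0],
  [0.014,0.045,0,0],
  [0.016,0.065,0,0],
  [0.016,0.085,0,0],
  [0,0.12,0,0],
  [-0.05,0.16,0,0],
  [-0.1,0.2,0,0],
])

```text
clock: 12.8
tcp_pos: [0.5338, -0.1778, 0.1188]
eef_rot: [-0.128, 1.567, 0.128]
ft_force: [0.3, 0.2, -2.2]
opening: 0.0349
```

```bash
python3 slope.py w13;python3 - <<'E'
from h import *
c=load("w13");P=pts(c);Q=np.stack([P@HR-.3554,P@RY-.4973,P[...,2]],-1)
for v in range(244,382,6):
        q=Q[v,238:322]; q=q[(c["z_map"][v,238:322]>0)]
        print(v,(np.median(q,0)*1000).round(1),end=' ')
# pad from top camera
t=load("top0");hsv=cv2.cvtColor(t["color"],cv2.COLOR_BGR2HSV)
m=((hsv[...,2]>150)&(hsv[...,1]<60)).astype(np.uint8);m[:150]=0;m[250:]=0;m[:,:150]=0;m[:,300:]=0
cs=max(cv2.findContours(m,0,2)[0],key=cv2.contourArea);r=cv2.minAreaRect(cs);b=cv2.boxPoints(r)
print("\npad",r);W=np.array([onz(t,*p,.010) for p in b]);print(W.round(4),W.mean(0).round(4))
im=t["color"][145:255,160:350];cv2.imwrite("pics/pad.png",cv2.resize(im,None,fx=4,fy=4,interpolation=cv2.INTER_CUBIC))
E
```

```text
rail-rel: hor -0.0935 y 0.0007 h 0.1188 toolz ang 9.31 x [-0.  0. -1.] F [ 0.34  0.17 -2.17] M [-0.024  0.011  0.011] op 0.03493376592894385
nose slope deg -19.13 z at x=-10 0.1295 -0.018595214613455535 -0.007461754276057664
244 [-98.5   0.3  96.4] 250 [-97.    0.3 100.1] 256 [-97.2   0.3 107.8] 262 [-98.1   0.5 116.6] 268 [-98.9   0.3 124.2] 274 [-99.7   0.3 131.6] 280 [-98.3   0.3 133.7] 286 [-96.1   0.3 134.3] 292 [-93.7   0.3 134.5] 298 [-9.120e+01  1.000e-01  1.346e+02] 304 [-88.7   0.3 134.6] 310 [-88.7   0.3 138.9] 316 [-89.2   0.3 143.9] 322 [-89.3   0.3 148. ] 328 [-87.5   0.3 148.9] 334 [-85.2   0.3 149. ] 340 [-8.300e+01  1.000e-01  1.493e+02] 346 [-80.7   0.3 149.6] 352 [-78.4   0.3 149.8] 358 [-76.    0.3 149.9] 364 [-74.1   0.3 150.7] 370 [-71.9   0.3 151.1] 376 [-6.970e+01  1.000e-01  1.515e+02] 
pad ((226.7158203125, 200.19696044921875), (93.89643859863281, 66.0506820678711), 5.079607963562012)
[[0.4003 0.3302 0.01  ]
 [0.5787 0.3155 0.01  ]
 [0.5547 0.0616 0.01  ]
 [0.3755 0.0792 0.01  ]] [0.4773 0.1967 0.01  ]
```

View pics/w13.png

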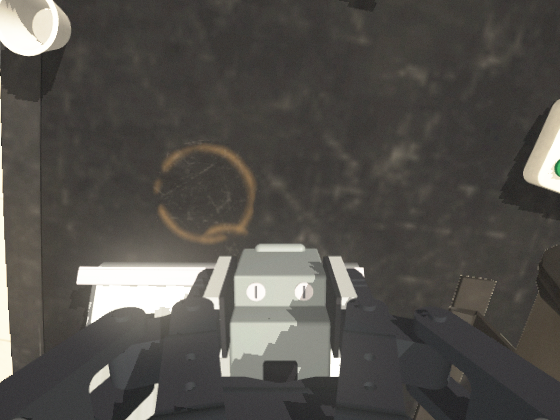

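View pics/pad.png

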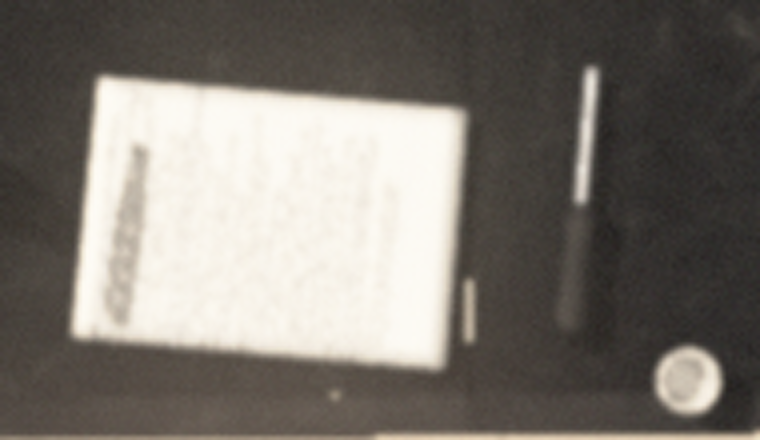

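Request:
drive_tool([
  [0,0.04,0,0],
  [0,0.12,0,0],
  [0,0.25,0,0],
  [0,0.4,0,0],
  [0,0.55,0,0],
  [0,0.7,0,0],
  [0,0.85,0,0],
  [0,1,0,0],
])

```text
clock: 13.65
tcp_pos: [0.5004, 0.0207, 0.1175]
eef_rot: [-0.127, 1.568, 0.128]
ft_force: [0.3, -0.9, -1.6]
opening: 0.0346
```

Request:
drive_tool([
  [0,0.15,0,0],
  [0,0.31,0,0],
  [0,0.47,0,0],
  [0.03,0.62,0,0],
  [0.08,0.77,0,0],
  [0.13,0.89,0,0],
  [0.18,0.96,0,0],
  [0.22,0.975,0,0],
])

```text
clock: 14.45
tcp_pos: [0.469, 0.2124, 0.0729]
eef_rot: [-0.13, 1.568, 0.129]
ft_force: [-0.1, -0.1, -1.4]
opening: 0.0343
```

```bash
cat > mod.py <<'E'
import sys
from look import *
n=sys.argv[1];s,c=look(n);print(s["tcp_pos"])
P=pts(c);Q=np.stack([P@HR,P@RY,P[...,2]],-1)
for v in range(232,382,6):
        q=Q[v,244:316]; q=q[(c["z_map"][v,244:316]>0)]
        print(v,(np.median(q,0)*1000).round(1),end=' ')
E
python3 mod.py w14
```

```text
rail-rel: hor -0.4891 y -0.0001 h 0.0729 toolz ang 9.44 x [-0.001 -0.    -1.   ] F [-0.11 -0.15 -1.44] M [ 0.034  0.005 -0.004] op 0.03433947021255441
[0.46899664 0.2124236  0.07287776]
232 [-131.3  496.5   11.2] 238 [-127.5  496.8   11. ] 244 [-139.1  496.8   51.3] 250 [-137.2  496.8   54.1] 256 [-137.4  496.6   61.9] 262 [-138.3  496.8   70.5] 268 [-139.1  496.8   78.3] 274 [-139.8  496.8   85.5] 280 [-138.5  496.7   87.9] 286 [-136.3  496.8   88.4] 292 [-133.9  496.8   88.6] 298 [-131.5  497.    88.8] 304 [-128.9  496.9   88.7] 310 [-128.8  496.9   92.9] 316 [-129.3  496.9   97.8] 322 [-129.5  497.   102.1] 328 [-127.7  496.9  103. ] 334 [-125.4  496.9  103.1] 340 [-123.2  496.9  103.4] 346 [-120.9  497.1  103.7] 352 [-118.6  496.9  103.8] 358 [-116.3  496.9  104.1] 364 [-114.6  496.9  105.1] 370 [-112.4  496.9  105.5] 376 [-110.3  496.9  106. ]
```

View pics/w14.png

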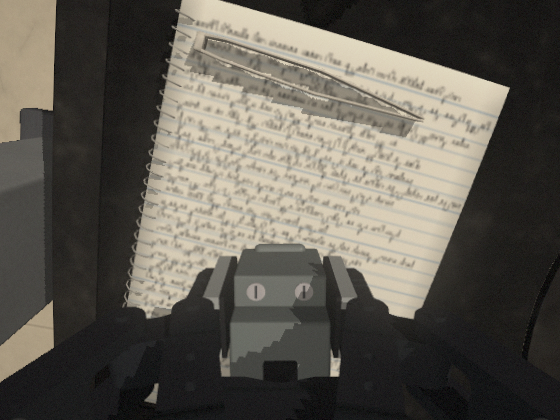

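Request:
drive_tool([
  [0.03,0,0,0],
  [0.07,0,0,0],
  [0.11,0,0,0],
  [0.14,0,0,0],
  [0.16,0,0,0],
  [0.17,0,0,0],
  [0.178,0,0,0],
  [0.182,0,0,0],
])

```text
clock: 15.3
tcp_pos: [0.4704, 0.2111, 0.0375]
eef_rot: [-0.127, 1.567, 0.127]
ft_force: [-0.5, 0.6, -1.3]
opening: 0.0346
```

Request:
drive_tool([
  [0.003,0,0,0],
  [0.006,0,0,0],
  [0.009,0,0,0],
  [0.012,0,0,0],
  [0.012,0,0,0],
  [0.012,0,0,0],
  [0.012,0,0,0],
  [0.012,0,0,0],
])

```text
clock: 16.1
tcp_pos: [0.4703, 0.2112, 0.0353]
eef_rot: [-0.127, 1.567, 0.127]
ft_force: [-1.5, -0.6, 3.0]
opening: 0.0345
```

```bash
python3 mod.py w15
```

```text
rail-rel: hor -0.4876 y 0.0010 h 0.0353 toolz ang 9.3 x [ 0.  0. -1.] F [-1.46 -0.61  3.04] M [-0.045  0.196 -0.006] op 0.034523029129923256
[0.47033221 0.21117725 0.03530193]
232 [-142.6  498.    11.1] 238 [-139.6  498.    11.2] 244 [-137.8  498.    14.2] 250 [-135.8  498.2   16.7] 256 [-135.9  498.    24.3] 262 [-136.9  497.7   33. ] 268 [-137.6  497.9   40.7] 274 [-138.4  497.9   48.1] 280 [-137.   497.9   50.2] 286 [-134.8  497.9   50.8] 292 [-132.5  497.9   51. ] 298 [-130.   497.9   51.2] 304 [-127.4  497.9   51.1] 310 [-127.3  498.1   55.3] 316 [-127.8  497.9   60.2] 322 [-128.   497.9   64.5] 328 [-126.3  497.9   65.4] 334 [-124.1  497.9   65.7] 340 [-121.8  497.9   65.9] 346 [-119.4  497.9   66. ] 352 [-117.3  498.1   66.4] 358 [-114.9  497.9   66.5] 364 [-113.1  498.1   67.5] 370 [-110.8  497.9   67.8] 376 [-108.4  497.9   67.9]
```

Request:
drive_tool([
  [0,0,0,0],
  [0,0,0,0],
  [0,0,0,0],
  [0,0,0,0],
  [0,0,0,0],
  [0,0,0,0],
  [0,0,0,0],
  [0,0,0,0],
], grip=0.6)

```text
clock: 16.95
tcp_pos: [0.4703, 0.2111, 0.0353]
eef_rot: [-0.127, 1.567, 0.127]
ft_force: [-1.0, -0.9, 4.5]
opening: 0.0351
```

Request:
drive_tool([
  [0,0,0,0],
  [0,0,0,0],
  [0,0,0,0],
  [0,0,0,0],
  [0,0,0,0],
  [0,0,0,0],
  [0,0,0,0],
  [0,0,0,0],
], grip=0.595)

```text
clock: 17.75
tcp_pos: [0.4703, 0.2112, 0.0353]
eef_rot: [-0.127, 1.567, 0.127]
ft_force: [-0.1, 0.4, 5.3]
opening: 0.0346
```

```bash
python3 mod.py w16 | cut -c1-2000
```

```text
rail-rel: hor -0.4876 y 0.0010 h 0.0353 toolz ang 9.29 x [ 0.  0. -1.] F [-0.06  0.45  5.26] M [-0.072  0.311  0.021] op 0.03461733736517472
[0.47034487 0.21116675 0.03526068]
232 [-142.6  498.    11.1] 238 [-139.7  498.2   11.2] 244 [-137.7  498.    13.8] 250 [-135.7  498.    16.5] 256 [-135.9  498.    24.1] 262 [-136.9  498.    33. ] 268 [-137.6  498.    40.6] 274 [-138.3  498.    47.7] 280 [-137.   498.    50.2] 286 [-134.7  498.    50.6] 292 [-132.4  498.    51. ] 298 [-130.   498.    51.2] 304 [-127.5  497.9   51.2] 310 [-127.3  498.1   55.2] 316 [-127.7  497.9   60. ] 322 [-127.9  497.9   64.2] 328 [-126.2  497.9   65.3] 334 [-124.   497.9   65.6] 340 [-121.8  497.9   65.9] 346 [-119.6  497.9   66.2] 352 [-117.2  497.9   66.3] 358 [-115.   497.9   66.6] 364 [-113.2  497.9   67.5] 370 [-110.9  497.9   67.9] 376 [-108.7  497.9   68.3]
```

Request:
drive_tool([
  [0,0,0,0],
  [0,0,0,0],
  [0,0,0,0],
  [0,0,0,0],
  [0,0,0,0],
  [0,0,0,0],
  [0,0,0,0],
  [0,0,0,0],
], grip=0.59)

```text
clock: 18.6
tcp_pos: [0.4704, 0.2111, 0.0352]
eef_rot: [-0.127, 1.567, 0.127]
ft_force: [-0.7, -0.7, 5.4]
opening: 0.0349
```

Request:
drive_tool([
  [0,0,0,0],
  [0,0,0,0],
  [0,0,0,0],
  [0,0,0,0],
  [0,0,0,0],
  [0,0,0,0],
  [0,0,0,0],
  [0,0,0,0],
], grip=0.587)

```text
clock: 19.4
tcp_pos: [0.4704, 0.2111, 0.0351]
eef_rot: [-0.127, 1.567, 0.127]
ft_force: [-0.5, -0.6, 4.5]
opening: 0.0354
```

Request:
drive_tool([
  [0,0,0,0],
  [0,0,0,0],
  [0,0,0,0],
  [0,0,0,0],
  [0,0,0,0],
  [0,0,0,0],
  [0,0,0,0],
  [0,0,0,0],
], grip=0.584)

```text
clock: 20.2
tcp_pos: [0.4703, 0.2111, 0.0351]
eef_rot: [-0.127, 1.567, 0.127]
ft_force: [0.1, -0.4, 3.9]
opening: 0.0358
```

```bash
python3 mod.py w17 | cut -c1-2000
```

```text
rail-rel: hor -0.4876 y 0.0010 h 0.0351 toolz ang 9.3 x [ 0. -0. -1.] F [ 0.14 -0.38  3.93] M [ 0.121 -0.01  -0.048] op 0.035803605099213404
[0.47031622 0.21113363 0.03506892]
232 [-142.6  497.9   11. ] 238 [-139.6  498.2   10.9] 244 [-137.6  497.9   13.7] 250 [-135.8  497.9   16.8] 256 [-136.   497.9   24.1] 262 [-136.8  497.9   32.7] 268 [-137.6  497.7   40.5] 274 [-138.3  497.9   47.6] 280 [-137.   497.9   50.1] 286 [-134.9  497.7   50.8] 292 [-132.6  498.1   51.1] 298 [-130.1  497.9   51.1] 304 [-127.5  498.1   51.1] 310 [-127.3  497.9   55.1] 316 [-127.7  497.9   60. ] 322 [-127.9  497.7   64. ] 328 [-126.3  497.9   65.4] 334 [-124.   497.9   65.4] 340 [-121.8  497.9   65.8] 346 [-119.6  497.9   66. ] 352 [-117.4  497.7   66.3] 358 [-115.   497.9   66.5] 364 [-113.2  497.9   67.4] 370 [-111.2  498.2   68.1] 376 [-108.8  497.9   68.2]
```

Request:
drive_tool([
  [0,0,0,0],
  [0,0,0,0],
  [0,0,0,0],
  [0,0,0,0],
  [0,0,0,0],
  [0,0,0,0],
  [0,0,0,0],
  [0,0,0,0],
], grip=0.582)

```text
clock: 21.05
tcp_pos: [0.4703, 0.2111, 0.0351]
eef_rot: [-0.127, 1.567, 0.127]
ft_force: [1.0, -0.5, 2.8]
opening: 0.0359
```

Request:
drive_tool([
  [0,0,0,0],
  [0,0,0,0],
  [0,0,0,0],
  [0,0,0,0],
  [0,0,0,0],
  [0,0,0,0],
  [0,0,0,0],
  [0,0,0,0],
], grip=0.58)

```text
clock: 21.85
tcp_pos: [0.4703, 0.211, 0.0351]
eef_rot: [-0.128, 1.567, 0.127]
ft_force: [1.0, 0.0, 1.6]
opening: 0.0361
```

```bash
python3 mod.py w18 | cut -c1-2000
```

```text
rail-rel: hor -0.4875 y 0.0010 h 0.0351 toolz ang 9.29 x [ 0. -0. -1.] F [1.   0.01 1.6 ] M [-0.05  -0.392  0.007] op 0.03611477662288679
[0.47028577 0.21104501 0.03506669]
232 [-142.5  498.4   11. ] 238 [-139.5  497.7   11. ] 244 [-137.6  497.9   13.9] 250 [-135.7  497.9   16.6] 256 [-136.   497.9   24.4] 262 [-136.7  497.7   32.7] 268 [-137.5  497.9   40.6] 274 [-138.3  497.9   47.7] 280 [-137.   497.9   50.1] 286 [-134.8  497.9   50.8] 292 [-132.5  497.9   51.1] 298 [-129.9  497.9   51. ] 304 [-127.4  497.9   51.1] 310 [-127.2  497.9   55. ] 316 [-127.6  497.7   59.9] 322 [-128.   497.9   64.3] 328 [-126.3  497.9   65.3] 334 [-124.   498.    65.5] 340 [-121.8  497.9   65.9] 346 [-119.4  497.9   65.9] 352 [-117.3  497.7   66.3] 358 [-114.9  498.    66.4] 364 [-113.3  497.9   67.7] 370 [-110.9  497.7   67.8] 376 [-108.5  497.9   68. ]
```

Request:
drive_tool([
  [0,0,0,0],
  [0,0,0,0],
  [0,0,0,0],
  [0,0,0,0],
  [0,0,0,0],
  [0,0,0,0],
  [0,0,0,0],
  [0,0,0,0],
], grip=0.579)

```text
clock: 22.7
tcp_pos: [0.47, 0.211, 0.035]
eef_rot: [-0.128, 1.567, 0.127]
ft_force: [0.6, -1.0, 0.0]
opening: 0.036
```

Request:
drive_tool([
  [0,0,0,0],
  [0,0,0,0],
  [0,0,0,0],
  [0,0,0,0],
  [0,0,0,0],
  [0,0,0,0],
  [0,0,0,0],
  [0,0,0,0],
], grip=0.578)

```text
clock: 23.5
tcp_pos: [0.47, 0.2111, 0.035]
eef_rot: [-0.128, 1.567, 0.127]
ft_force: [-0.8, 0.3, -0.0]
opening: 0.0363
```

```bash
python3 mod.py w19 | cut -c1-2000
```

```text
rail-rel: hor -0.4876 y 0.0007 h 0.0350 toolz ang 9.29 x [-0. -0. -1.] F [-0.84  0.26 -0.01] M [0.054 0.077 0.026] op 0.03629139573905632
[0.47002411 0.21106275 0.03495599]
232 [-142.6  497.6   11. ] 238 [-139.6  497.6   10.9] 244 [-138.4  497.6   15.6] 250 [-136.1  497.9   17.2] 256 [-135.9  497.6   23.8] 262 [-135.9  497.4   30.5] 268 [-135.8  497.6   36.6] 274 [-135.8  497.6   42.3] 280 [-135.8  497.6   47.6] 286 [-134.8  497.6   50.5] 292 [-132.4  497.6   50.6] 298 [-129.9  497.4   50.8] 304 [-127.3  497.4   50.6] 310 [-124.6  497.6   50.4] 316 [-124.   497.6   53.7] 322 [-124.1  497.6   57.9] 328 [-124.   497.6   61.7] 334 [-123.2  497.6   64.1] 340 [-120.9  497.6   64.4] 346 [-118.5  497.6   64.5] 352 [-115.9  497.6   64.3] 358 [-113.4  497.4   64.4] 364 [-110.8  497.4   64.3] 370 [-108.8  497.6   65.1] 376 [-106.3  497.6   65.1]
```

Request:
drive_tool([
  [0,0,0,0],
  [0,0,0,0],
  [0,0,0,0],
  [0,0,0,0],
  [-0.1,0,0,0],
  [-0.25,0,0,0],
  [-0.4,0,0,0],
  [-0.5,0,0,0],
], grip=0.3)

```text
clock: 24.35
tcp_pos: [0.4711, 0.2114, 0.1372]
eef_rot: [-0.127, 1.565, 0.128]
ft_force: [-0.1, -0.4, -0.4]
opening: 0.06
```

```bash
python3 look.py w20
```

```text
rail-rel: hor -0.4877 y 0.0018 h 0.1372 toolz ang 9.29 x [ 0.002  0.001 -1.   ] F [-0.11 -0.42 -0.36] M [ 0.06  -0.054 -0.015] op 0.05999313063689416
```

View pics/w20.png

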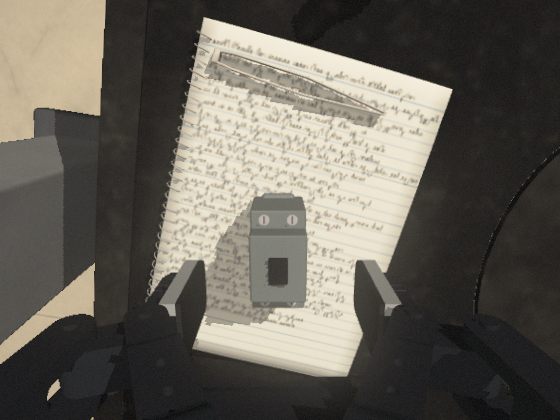

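Request:
drive_tool([
  [-0.05,-0.06,0,0],
  [-0.05,-0.2,-0.05,0],
  [-0.05,-0.35,-0.1,0],
  [-0.05,-0.5,-0.15,0],
  [-0.05,-0.65,-0.2,0],
  [-0.05,-0.8,-0.25,0],
  [-0.05,-0.92,-0.3,0],
  [-0.05,-1,-0.3,0],
], grip=1)

```text
clock: 25.2
tcp_pos: [0.441, 0.0019, 0.1441]
eef_rot: [-0.126, 1.57, 0.126]
ft_force: [0.4, -0.2, -0.0]
opening: -0.0004
```

Request:
drive_tool([
  [0,-0.12,-0.05,0],
  [0,-0.26,-0.1,0],
  [0,-0.4,-0.15,0],
  [0,-0.55,-0.2,0],
  [0,-0.7,-0.25,0],
  [0,-0.83,-0.284,0],
  [0,-0.94,-0.284,0],
  [0,-1,-0.284,0],
])

```text
clock: 26.0
tcp_pos: [0.4187, -0.2044, 0.1444]
eef_rot: [-0.125, 1.568, 0.126]
ft_force: [0.4, -0.6, 0.3]
opening: -0.0
```

```bash
python3 look.py w21
```

```text
rail-rel: hor -0.0859 y -0.1173 h 0.1444 toolz ang 9.15 x [-0.001  0.    -1.   ] F [ 0.43 -0.57  0.28] M [-0.006  0.006  0.023] op -9.119483681231797e-06
```

View pics/w21.png

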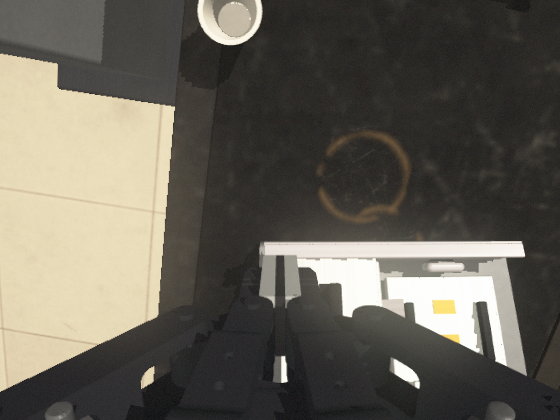

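Request:
drive_tool([
  [0,-0.06,0,0],
  [0,-0.13,0,0],
  [0.05,-0.185,0,0],
  [0.13,-0.185,0,0],
  [0.22,-0.185,0,0],
  [0.3,-0.185,0,0],
  [0.36,-0.185,0,0],
  [0.38,-0.185,0,0],
])

```text
clock: 26.85
tcp_pos: [0.4244, -0.2382, 0.0671]
eef_rot: [-0.126, 1.569, 0.129]
ft_force: [0.0, 0.4, -0.0]
opening: 0.0
```

```bash
python3 look.py w22
```

```text
rail-rel: hor -0.0516 y -0.1170 h 0.0671 toolz ang 9.32 x [-0.003  0.002 -1.   ] F [ 0.    0.39 -0.02] M [ 0.004  0.017 -0.035] op 1.340661461751321e-05
```

View pics/w22.png

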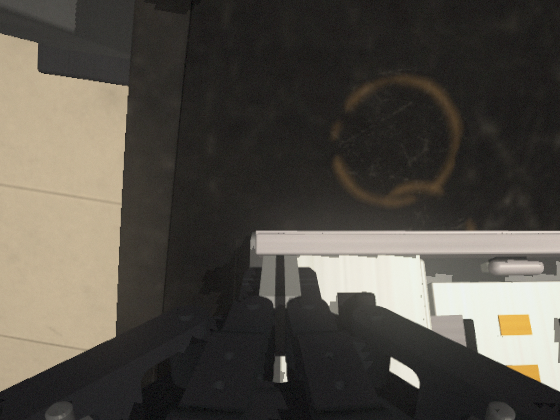

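Request:
drive_tool([
  [0,-0.01,0.02,0],
  [0,-0.01,0.05,0],
  [0,-0.01,0.08,0],
  [0,-0.01,0.12,0],
  [0,-0.01,0.16,0],
  [0,-0.01,0.19,0],
  [0,-0.01,0.22,0],
  [0,-0.01,0.25,0],
])

```text
clock: 27.7
tcp_pos: [0.4752, -0.2335, 0.0696]
eef_rot: [-0.129, 1.569, 0.126]
ft_force: [-4.5, -3.3, 3.3]
opening: 0.0002
```

```bash
python3 look.py w23
```

```text
rail-rel: hor -0.0480 y -0.0662 h 0.0696 toolz ang 9.27 x [-0.001 -0.002 -1.   ] F [-4.51 -3.35  3.25] M [-0.43   0.822 -0.04 ] op 0.00015950312625358262
```

View pics/w23.png

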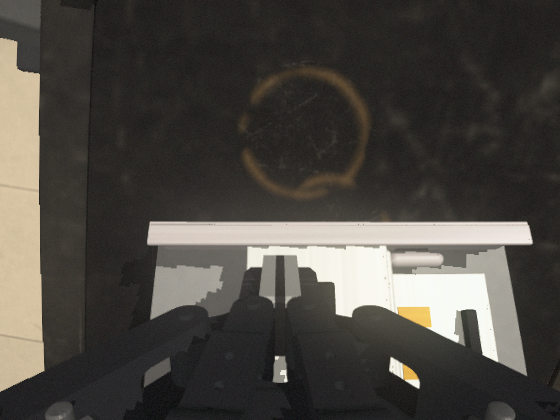

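Request:
drive_tool([
  [0,0,0.03,0],
  [0,0,0.06,0],
  [0,0,0.1,0],
  [0,0,0.13,0],
  [0,0,0.16,0],
  [0,0,0.19,0],
  [0,0,0.22,0],
  [0,0,0.25,0],
])

```text
clock: 28.55
tcp_pos: [0.5244, -0.2253, 0.0694]
eef_rot: [-0.128, 1.568, 0.126]
ft_force: [-11.1, -3.5, 4.7]
opening: -0.0001
```

```bash
python3 look.py w24
```

```text
rail-rel: hor -0.0482 y -0.0163 h 0.0694 toolz ang 9.28 x [-0.001 -0.001 -1.   ] F [-11.09  -3.46   4.69] M [-0.677  2.402 -0.062] op -7.341436047028914e-05
```

View pics/w24.png

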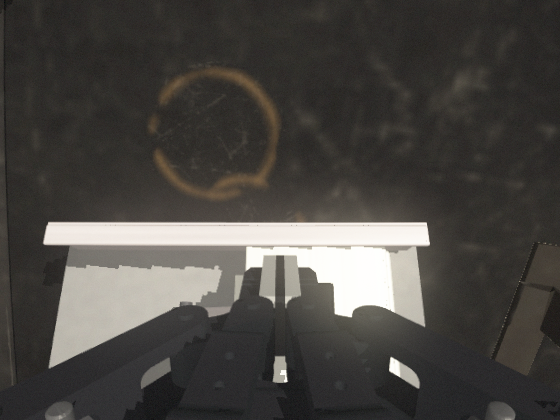

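Force is rising as the leaf is pressed; continue slowly.

Request:
drive_tool([
  [0,0,0.01,0],
  [0,0,0.02,0],
  [0,0,0.03,0],
  [0,0,0.04,0],
  [0,0,0.05,0],
  [0,0,0.05,0],
  [0,0,0.05,0],
  [0,0,0.05,0],
])

```text
clock: 29.4
tcp_pos: [0.5249, -0.2247, 0.0686]
eef_rot: [-0.128, 1.586, 0.122]
ft_force: [-27.2, -7.3, 17.9]
opening: -0.0001
```

```bash
python3 look.py w25
python3 - <<'E'
from h import *
c=load("w25");P=pts(c);Q=P@A.T-[.3193,.4973,-.1635]
M=(abs(Q[...,2]-.028)<.0025)&(abs(Q[...,0]+.035)<.008);q=Q[M];print("plate y",np.percentile(q[:,1],[1,99]))
E
```

```text
rail-rel: hor -0.0486 y -0.0157 h 0.0686 toolz ang 9.09 x [-0.019 -0.005 -1.   ] F [-27.22  -7.29  17.93] M [-1.493  4.99  -0.182] op -7.301464226160481e-05
plate y [-0.03191867  0.03440055]
```

View pics/w25.png

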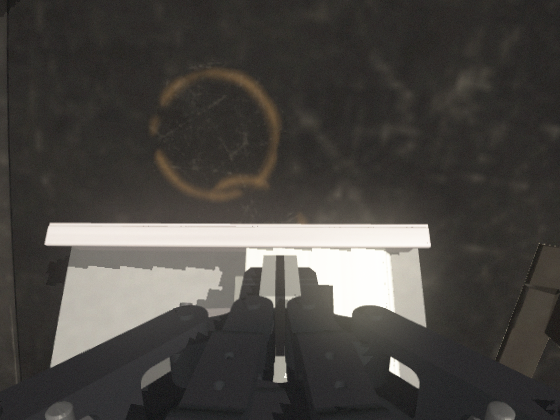

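Request:
drive_tool([
  [0,0,-0.03,0],
  [0,0,-0.06,0],
  [0,0,-0.1,0],
  [0,0,-0.1,0],
  [-0.1,0.02,-0.1,0],
  [-0.25,0.1,-0.1,0],
  [-0.45,0.2,-0.1,0],
  [-0.65,0.25,-0.1,0],
])

```text
clock: 30.25
tcp_pos: [0.5064, -0.1752, 0.2]
eef_rot: [-0.127, 1.567, 0.13]
ft_force: [1.4, -0.1, -0.7]
opening: -0.0003
```

```bash
python3 look.py w26
python3 - <<'E'
from h import *
c=load("w26");P=pts(c);Q=P@A.T-[.3193,.4973,-.1635]
M=(abs(Q[...,2]-.028)<.002)&(abs(Q[...,0])<.04);q=Q[M];print("plate y",np.percentile(q[:,1],[1,99]))
M=(abs(Q[...,2]-.052)<.003)&(abs(Q[...,0])<.04)&(abs(Q[...,1])<.05);q=Q[M];print("fin",np.percentile(q,[2,98],axis=0))
im=c["color"][180:420,60:520];cv2.imwrite("pics/w26c.png",cv2.resize(im,None,fx=1.7,fy=1.7,interpolation=cv2.INTER_CUBIC))
E
```

```text
rail-rel: hor -0.1005 y -0.0259 h 0.2000 toolz ang 9.37 x [-0.     0.002 -1.   ] F [ 1.39 -0.06 -0.73] M [-0.038 -0.045 -0.023] op -0.00027629958750884163
plate y [-0.02253164  0.12399702]
fin [[-0.02318826 -0.00149216  0.05139011]
 [-0.00516264  0.00422351  0.05477491]]
```

View pics/w26c.png

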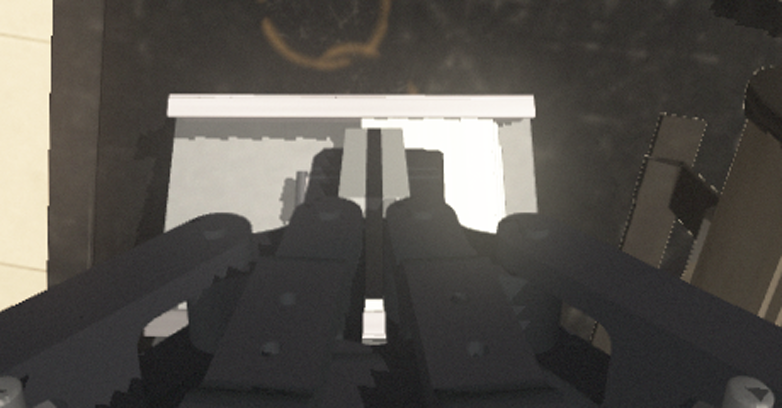

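Request:
drive_tool([
  [-0.1,0,0,0],
  [-0.2,0,0,0],
  [-0.3,0,0,0],
  [-0.3,-0.05,0,0],
  [-0.3,-0.1,0,0],
  [-0.3,-0.1,0,0],
  [-0.3,-0.1,0,0],
  [-0.3,-0.1,0,0],
], grip=0)

```text
clock: 31.1
tcp_pos: [0.5093, -0.1966, 0.258]
eef_rot: [-0.126, 1.569, 0.128]
ft_force: [0.6, 0.6, -0.1]
opening: 0.0853
```

```bash
python3 look.py w27
python3 - <<'E'
from h import *
c=load("w27");P=pts(c);Q=P@A.T-[.3193,.4973,-.1635]
M=(abs(Q[...,2]-.028)<.002)&(abs(Q[...,0])<.04)&(abs(Q[...,1])<.07);q=Q[M];print("plate y",np.percentile(q[:,1],[1,99]))
M=(abs(Q[...,2]-.052)<.004)&(abs(Q[...,0])<.04)&(abs(Q[...,1])<.05);q=Q[M];print("fin",np.percentile(q,[2,98],axis=0))
M=(abs(Q[...,0])<.03)
for x in (-.02,-.01,0,.01):
    M=(abs(Q[...,0]-x)<.003)&(Q[...,1]>-.14)&(Q[...,1]<.06); q=Q[M]
    b=np.round(q[:,1]/.004).astype(int)
    print(x,[(int(k)*4,round(float(np.median(q[b==k,2]))*1000)) for k in np.unique(b)])
im=c["color"][110:320,120:440];cv2.imwrite("pics/w27c.png",cv2.resize(im,None,fx=2.5,fy=2.5,interpolation=cv2.INTER_CUBIC))
E
```

```text
rail-rel: hor -0.0789 y -0.0265 h 0.2580 toolz ang 9.28 x [-0.002  0.001 -1.   ] F [ 0.59  0.55 -0.13] M [-0.009  0.024  0.039] op 0.08527588323779223
plate y [-0.03716654  0.0342721 ]
fin [[-0.02226406 -0.00385522  0.04947178]
 [ 0.00649787  0.00389054  0.05493807]]
-0.02 [(-132, 0), (-128, 0), (-124, 0), (-120, 0), (-116, 0), (-112, 0), (-108, 0), (-104, 0), (-100, 0), (-96, 0), (-92, 0), (-88, 0), (-84, 0), (-80, 0), (-76, 0), (-72, 0), (-68, 0), (-64, 16), (-60, 15), (-56, 1), (-52, 0), (-48, 0), (-40, 8), (-36, 8), (-32, 27), (-28, 28), (-24, 28), (-20, 28), (-16, 28), (-12, 28), (-8, 29), (-4, 36), (0, 54), (4, 53), (8, 28), (12, 28), (16, 28), (20, 28), (24, 28), (28, 28), (32, 28), (36, 27), (40, 7), (44, 0), (48, 0), (52, 0), (56, 0), (60, -1)]
-0.01 [(-132, 0), (-128, 0), (-124, 0), (-120, 0), (-116, 0), (-112, 0), (-108, 0), (-104, 0), (-100, 0), (-96, 0), (-92, 0), (-88, 0), (-84, 0), (-80, -1), (-76, 0), (-72, 0), (-68, 0), (-64, 17), (-60, 16), (-56, 18), (-52, 20), (-48, 22), (-44, 24), (-40, 27), (-36, 27), (-32, 27), (-28, 28), (-24, 28), (-20, 28), (-16, 28), (-12, 
[... 473 characters left out ...]
), (-16, 28), (-12, 28), (-8, 28), (-4, 38), (0, 54), (4, 53), (8, 29), (12, 28), (16, 28), (20, 28), (24, 28), (28, 28), (32, 28), (36, 27), (40, 6), (44, 0), (48, 0), (52, 0), (56, 0), (60, -1)]
0.01 [(-132, 0), (-128, 0), (-124, 0), (-120, 0), (-116, 0), (-112, 0), (-108, 0), (-104, 0), (-100, 0), (-96, 0), (-92, 0), (-88, 0), (-84, -1), (-80, 0), (-76, 0), (-72, 0), (-68, 0), (-64, 0), (-60, 0), (-56, 0), (-52, 0), (-48, 0), (-44, 0), (-40, 7), (-36, 8), (-32, 27), (-28, 28), (-24, 28), (-20, 28), (-16, 28), (-12, 28), (-8, 29), (-4, 29), (0, 29), (4, 29), (8, 28), (12, 28), (16, 28), (20, 28), (24, 28), (28, 28), (32, 28), (36, 27), (40, 7), (44, 0), (48, 0), (52, 0), (56, -1), (60, 0)]
```

View pics/w27c.png

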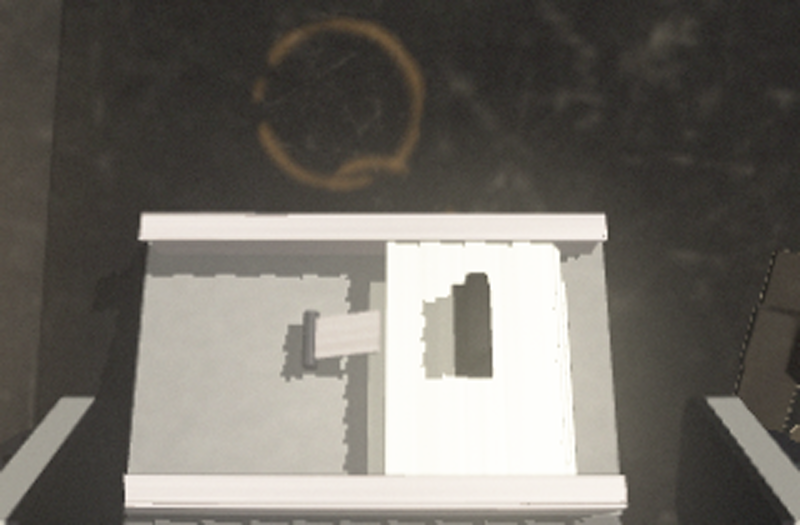

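Run:
```python
from h import *
from workcell import capture
t=capture("top");np.savez("t9.npz",**t)
im=t["color"][140:250,120:470];cv2.imwrite("pics/t9.png",cv2.resize(im,None,fx=2.28,fy=2.28,interpolation=cv2.INTER_CUBIC))
P=pts(t);o=load("top0")
d=cv2.absdiff(t["color"],o["color"]).max(2)
for n,(u0,u1,v0,v1) in dict(tweez=(185,200,165,235),screw=(298,312,155,230),cruc=(320,345,228,250),bottle=(130,156,170,196)).items(): print(n,d[v0:v1,u0:u1].mean())
Z=P[...,2];M=(Z>.035)&(Z<.08);M[:160]=0;M[240:]=0;M[:,:182]=0;M[:,278:]=0
print("module top",P[M].min(0),P[M].max(0))
```

```text
tweez 1.6961904761904762
screw 3.2876190476190477
cruc 3.1654545454545455
bottle 3.084319526627219
module top [0.45285758 0.14376739 0.03503049] [0.49738222 0.21712966 0.07107391]
```

View pics/t9.png

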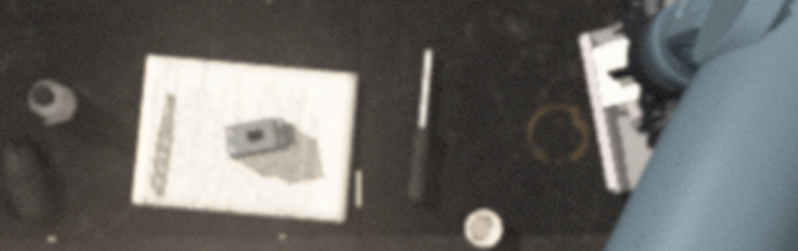

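The top view shows the module flat on the pad, near the middle of the page. The tweezers, screwdriver, crucible and bottle haven't moved, and the arm is touching nothing, so I'm handing the job in.

Run:
```python
from workcell import state,workorder
s=state();print(s["clock"],s["tcp_pos"],s["ft_force"])
print(workorder.job_done())
```

```text
31.2 [ 0.50949133 -0.19652579  0.25854532] [0.16945187 0.19759772 0.3106611 ]
the job is handed in; nothing more can be done
None
```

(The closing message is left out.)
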